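# Hang the lift-off door of a module housing and bolt it shut

## Task

Close up the small grey module housing: take its blue door out of the black stand, hang it partly open by lowering both of its knuckles gently over the housing's two hinge pins, and then push the door fully shut. After that, flip the red folded grip of the crank on top upright and use it to wind the crank clockwise (seen from above) to its stop, so that the bolt comes down in front of the door. Leave the flux bottle and the black capacitor where they stand.

Things in the scene. Friction and masses are not known exactly. Their poses are not given: they have to be found in the camera images.
- housing: Grey fixed box, 60 deep (x) x 136 wide (y) x 116 mm high, open at its front, which faces its -x (to the robot); origin: centre of the underside. On its right (-y) side two brackets carry two upright steel hinge pins on one vertical axis at housing x -36, y -82 mm. On its top, at the left, a dark strip juts out over the front and carries the crank.
- seat_low (a point): Top of the lower pin bracket, on the hinge axis, 25 mm above the worktop; the lower knuckle rests here. The pin rises 20 mm above this point, 8 mm thick, its last 7 mm tapered to 3 mm. Axes as the housing.
- seat_up (a point): The same for the upper bracket and pin, 60 mm straight above seat_low. The bracket is 6 mm thick: between the lower pin's tip (45 mm above the worktop) and the upper bracket's underside (79 mm) there are 34 mm free for the lower knuckle to come in sideways, from the front or the right.
- door_top (a point): Middle of the upper edge of the loose blue door: an upright panel 8 mm thick (door x), 136 mm long (door y), 100 mm high (door z), 0.18 kg, with a window under a 34 mm top rail. Its hinge axis lies 80 mm from this point towards door -y. Top edge at 112 mm above the worktop both in the stand and on the pins. Can be gripped from above across the 8 mm.
- knuckle_low (a point): Centre of the lower end of the door's lower knuckle, a steel tube 14 mm long, 18 mm outside, 10 mm bore, upright on the door's hinge axis; 13 mm above the door's underside. Axes as door_top.
- knuckle_up (a point): The same for the upper knuckle, 60 mm above knuckle_low. To hang the door, both knuckles come over their pins raised by about 27 mm (between 20 and 40) above their seats and are lowered together until each lower end rests on its seat.
- stand: Fixed black stand for the door, base 100 (x) x 70 (y) x 12 mm; two cheeks 90 mm long stand up to 42 mm above the worktop and leave a 9.5 mm wide slot along the stand's x. The door stands in it with the middle of the panel over the stand's middle and its knuckles at the stand's +x end. Origin: centre of the underside.
- crank (a joint): Angle of the crank (rad) about its vertical axis; 0 to 3.6 (stop), grows clockwise seen from above; starts at 0 to 0.5. At 0 its arm points to housing +y, at pi/2 to housing +x, at pi to housing -y. Friction 0.06 N m. It drives the bolt 8 mm down per radian.
- grip (a joint): Folding angle of the red grip (rad): 0 = lying flat over the crank arm, pointing from the arm's end inwards past the crank axis; 1.57 = upright, its working position (stop at 1.6). Starts at 0.05 to 0.35. It stays where it is left (friction 0.022 N m).
- crank_axis (a point): Point on the crank's vertical axis, at the height of the grip's pivot (154 mm above the worktop). It lies at housing x -48, y +48 mm. Axes as the housing. The arm and the folded grip turn about it.
- grip_pivot (a point): Pivot of the folding grip at the end of the crank arm, 45 mm from the crank axis, 154 mm above the worktop. Its y axis points along the arm, away from the crank axis, and the grip folds up about its x axis. The arm below is 10 mm wide and its top lies 12 mm below this point.
- grip_end (a point): Free end of the red grip, 64 mm from its pivot. The grip is a round bar 12 mm thick, red from 10 mm to 64 mm from the pivot. Its y axis points from the free end to the pivot. It can be pinched from above and lifted along its arc about the pivot; a firm pinch resists its turning between the fingers, so it may lag and need a second hold.
- bolt_tip (a point): Lower end of the steel bolt, 10 mm thick with a tapered tip, straight under the crank axis (18 mm in front of the housing's front face); 124 mm above the worktop at crank angle 0, about 95 mm when wound down, where it stands 3 mm in front of the shut door, near the upper free corner. Turned down too early it keeps the door from shutting.
- flux_bottle: White bottle with black spout, 42 mm across, 117 mm tall, loose bystander. Origin: centre of its underside.
- capacitor_1: Black upright can, 30 mm across, 50 mm tall, loose bystander. Origin: centre of its underside.
- door: The same door; origin on its hinge axis, level with its underside; axes as door_top. Shut, door y points along housing y; opened by 90 degrees it points to housing -x. On the pins it swings freely; shut, its back is 2 mm from the housing's front. The strip above leaves no room to lower it nearly shut: hang it opened by 60 to 120 degrees.

How it is judged:
By the outcome, as a careful person would: the job done as asked, in the order asked, and still so for the second after the job is handed in, with the robot touching nothing.
It also fails if it takes over 67 s, if anything falls off the work surface, if the arm or the gripper's body presses on something with over 40 N, if the wrist force passes 120 N, or if a joint passes its speed limit or range.

## Robot

A 7-joint arm with a two-finger parallel gripper is mounted at the origin on a cart in front of the work surface, level with it; the furniture and walls round the work are solid. World frame = base frame: x ahead of the robot, y to its left, z up, the work surface at z = 0. Lengths are in m, angles in rad, forces in N, time in s.
With the tool pointing down it reaches from about 0.425 to 0.875 m from the base axis. Payload 4.7 kg.
Tool frame: the origin (TCP) lies at the very end of the fingers, on their centre line; the grasp point (between the pads) lies 19 mm behind it; z points along the fingers, y is the line along which they close (so a half turn about z gives the same grasp; the last joint's range is limited). The gripper opens to 87 mm and grips with 3 to 60 N. Pads are 19 mm wide; open, the fingers measure 117 mm over their backs; the gripper's body (75 mm by 190 mm) begins 51 mm behind the grasp point.
Start: joints at [-1.185, 0.321, -0.07, 1.45, 0.023, 1.371, -0.057], TCP at [0.236, 0.606, 0.223] pointing down, gripper open.
Joint ranges: [-2.86, 2.86], [-0.3, 2.09], [-1.38, 1.24], [0.06, 2.45], [-1.56, 4.7], [0.09, 2.05], [-2.69, 2.69]. Speed limits (rad/s): [2.57, 2.57, 3.14, 3.14, 3.14, 3.14, 3.14].

## Interface

Orientations are given as a rotation vector (axis times angle).
In Python, from bench import get_state, get_image, get_calibration, close_job gives the robot as it stands.
- The arm moves only by the shell command python3 -m crank 'ROWS' [FORCE]. ROWS is JSON, a list of rows, each a list of 5 numbers: the opening, from 0 (shut) to 1 (fully open), then the shift along the world's x, y, z in units of 0.2 m (1.0 is 0.2 m), then the turn about the world's z in units of 2 pi rad (1.0 is 2 pi rad). A call has 1 to 5 rows; each row is the pose to reach, as a shift and turn from the pose commanded when the call began, turning the shorter way round; what a row does not reach only later rows make up. A row lasts 1/8 s, in which the tool goes at most 62.5 mm and 10.7 degrees, less where a joint would pass 70% of its speed; a pose out of reach is approached as far as the arm can. A call with a number of a shift or a turn outside -1 to 1 is refused whole. A call with a gripper value outside its range is refused whole. The fingers move at their own pace and stop on an object; FORCE is the grip in N (left out, the last holds). Time passes only in rows, so rows that repeat a pose let the fingers close. It gives the time, the measured TCP pose, the force, the opening and the grip force at its end, in the units of the state.
- get_state(): the state, without advancing time (a new reading comes with each control period).
- get_image(name): name is "scene" or "side" or "wrist"; returns the picture (400x640x3 uint8, red, green, blue); there is no depth.
- get_calibration(name): a dict with "fovy" (degrees; the focal length in pixels is half the picture's height over the tangent of half this angle, whatever the lens; pixels are square), "cx", "cy" (the principal point, pixels), "k1" (the pictures are not rectified: a ray, as slopes to the right and down, at radius r is drawn at 1 + k1 r^2 times it, then the intrinsics apply), "R" (3x3) and "t" (3): a world point X has camera coordinates R X + t. Camera axes: x right, y down, z forward; pixel columns grow to the right and rows downward; lengths in m; the calibration is good to about 2 mm. A picture is of the moment at which its call begins: read the wrist's pose just before it. get_calibration takes no time and is no camera call; for the wrist camera it gives the pose at the moment of the call.
- close_job(): hands the job in; it is judged then, once.
The state is a dict: "time": time; "joint_positions": joint angles; "qd": joint speeds; "joint_torque": joint torques, N m; "position": TCP position; "tool_rot": TCP orientation; "ft_force": force on the tool from outside, world axes, zero at the start; "torque": the same for the moment, N m; "grip_width": opening from 0.0 (shut) to 1.0 (fully open); "grip_force": force on a finger pad.
Only numpy, scipy, OpenCV 4.12 (cv2) and the standard library are available. Lean on these libraries where they do the work, as an engineer would, in place of code of your own. Each camera call takes 0.05 s, during which the arm holds its last target. There are 200 camera calls.

## Working session

There is one attempt and no reset: what is moved stays moved. The work goes in short steps, Python scripts to look and compute and a shell command to move; the robot and the scene stay as the last step left them, time stands still between calls to the robot, and variables do not carry over. Pictures are saved under pics/ and viewed, at most 10 in all, crops included, and the job is handed in when it is done.

```bash
ls; mkdir -p pics; cat > h.py <<'E'
import numpy as np, cv2
from bench import *
def cam(n):
    c=get_calibration(n); return c
def K(c):
    f=200/np.tan(np.radians(c['fovy'])/2); return f
def ray(c,u,v):
    f=K(c); d=np.array([(u-c['cx'])/f,(v-c['cy'])/f]); rd=np.hypot(*d); r=rd
    for _ in range(30): r=rd/(1+c['k1']*r*r)
    s=d*(r/rd if rd>0 else 1); R=np.array(c['R']); t=np.array(c['t'])
    w=R.T@np.array([s[0],s[1],1]); return -R.T@t, w/np.linalg.norm(w)
def onz(c,u,v,z):
    o,w=ray(c,u,v); return o+w*(z-o[2])/w[2]
def proj(c,X):
    p=np.array(c['R'])@np.array(X)+np.array(c['t']); s=p[:2]/p[2]; s=s*(1+c['k1']*(s@s)); return K(c)*s+[c['cx'],c['cy']]
def tri(*rs):
    A=0;b=0
    for o,w in rs:
        P=np.eye(3)-np.outer(w,w);A=A+P;b=b+P@o
    return np.linalg.solve(A,b)
def save(n,im): cv2.imwrite(n,im[:,:,::-1])
E
python3 - <<'E'
from h import *
s=get_state(); print(s['position'],s['tool_rot'],s['time'],s['grip_width'])
a=get_image('scene');b=get_image('side');save('pics/scene0.png',a);save('pics/side0.png',b)
for n in('scene','side','wrist'):
    c=cam(n);R=np.array(c['R']);print(n,c['fovy'],c['k1'],-R.T@np.array(c['t']),R[2])
E
```

```text
pics
[0.2360081  0.60507583 0.2214901 ] [-5.80656079e-01 -3.08722896e+00  2.84739446e-03] 0.0 0.9998947598296768
scene 45.11864963184426 0.04186513079339777 [-0.03695874 -1.21443315  0.85523901] [ 0.38574042  0.75640065 -0.52826355]
side 48.594549095115994 -0.03069551278706661 [-0.16599004  0.89004238  0.86425161] [ 0.46908807 -0.71207785 -0.52239977]
wrist 67.72203335434013 -0.05138736622989298 [0.16495833 0.63228997 0.38384138] [ 0.25684845 -0.10198736 -0.96105538]
```

View pics/scene0.png

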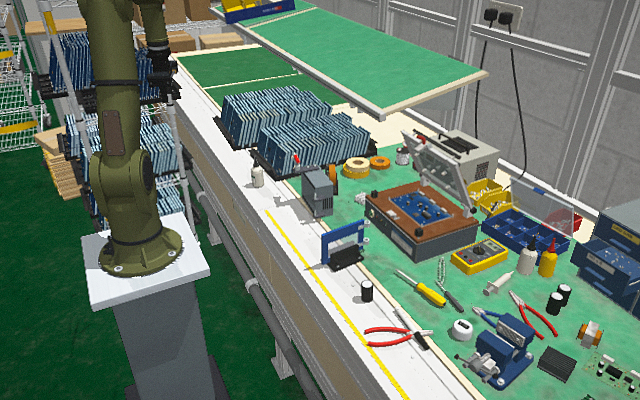

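View pics/side0.png

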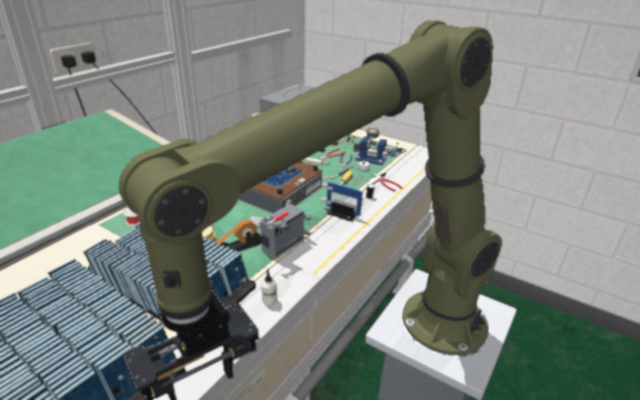

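```bash
python3 - <<'E'
from h import *
c=cam('scene')
for n,u,v,z in(('house',317,214,0),('crank',297,158,.154),('doorL',322,240,.112),('doorR',363,224,.112),('cap',367,300,0),('bot',257,186,0),('tool',160,70,.2)):
    print(n,onz(c,u,v,z).round(3))
a=cv2.imread('pics/scene0.png')[140:290,240:400];b=cv2.imread('pics/side0.png')[170:290,250:390]
a=cv2.resize(a,None,fx=3.4,fy=3.4,interpolation=cv2.INTER_CUBIC)
b=cv2.resize(b,None,fx=1,fy=1)
cv2.imwrite('pics/c1.png',a)
E
```

```text
house [ 0.527 -0.061  0.   ]
crank [0.512 0.05  0.154]
doorL [ 0.411 -0.325  0.112]
doorR [ 0.542 -0.312  0.112]
cap [ 0.466 -0.467  0.   ]
bot [0.419 0.195 0.   ]
tool [0.288 1.033 0.2  ]
```

View pics/c1.png

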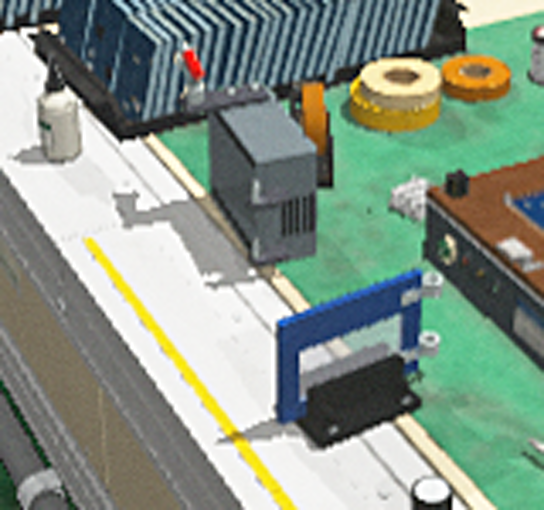

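```bash
python3 -m crank '[[1,1,-1,0.65,0.03],[1,1,-1,0.65,0.0594],[1,1,-1,0.65,0.0594],[1,1,-1,0.65,0.0594],[1,1,-1,0.65,0.0594]]'
python3 -m crank '[[1,0,-1,0,0],[1,0,-1,0,0],[1,0,-1,0,0],[1,0,-1,0,0]]'
python3 -m crank '[[1,0.1,-1,0,0],[1,0.1,-1,0,0],[1,0.1,-1,0,0],[1,0.1,-1,0,0]]'
python3 -m crank '[[1,0,-0.6,0,0],[1,0,-0.6,0,0],[1,0,-0.6,0,0],[1,0,-0.6,0,0]]'
python3 - <<'E'
from h import *
s=get_state(); print(s['position'],s['tool_rot'],s['time'],s['qd'])
c=cam('wrist')
a=get_image('wrist');save('pics/w1.png',a)
import json;json.dump({k:np.array(v).tolist() for k,v in c.items()},open('w1.json','w'))
E
```

```text
time: 0.72
position: [0.4372, 0.4039, 0.3531]
tool_rot: [0.002, -3.141, 0.0]
ft_force: [0.1, 1.0, 0.1]
grip_width: 1.004
grip_force: 0.0
time: 1.23
position: [0.4369, 0.2006, 0.3531]
tool_rot: [0.009, 3.141, 0.0]
ft_force: [-0.4, 1.0, 0.8]
grip_width: 0.997
grip_force: 0.0
time: 1.72
position: [0.4563, 0.0016, 0.3527]
tool_rot: [0.008, 3.141, -0.0]
ft_force: [0.0, 0.6, -0.3]
grip_width: 0.998
grip_force: 0.0
time: 2.22
position: [0.4566, -0.1124, 0.3523]
tool_rot: [0.006, -3.141, -0.001]
ft_force: [0.2, 1.0, 0.3]
grip_width: 1.004
grip_force: 0.0
[ 0.45661449 -0.11240654  0.35227753] [ 5.72314448e-03 -3.14105930e+00 -1.30863141e-03] 2.225 [-0.01338808 -0.00055561 -0.02225062  0.00403192  0.00265401 -0.00031855
  0.00147793]
```

View pics/w1.png

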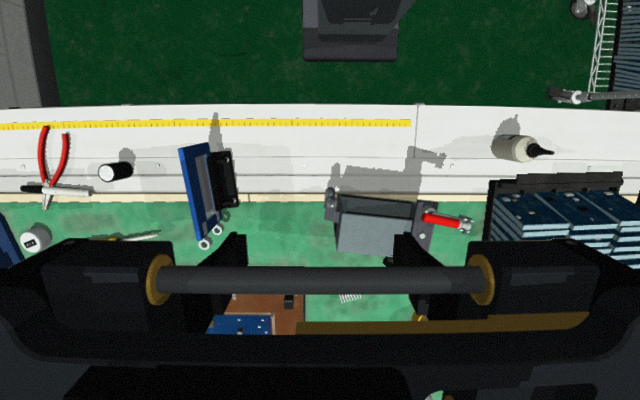

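```bash
python3 - <<'E'
import cv2
a=cv2.imread('pics/w1.png')[130:270,165:485]
cv2.imwrite('pics/c2.png',cv2.resize(a,(800,350),interpolation=cv2.INTER_CUBIC))
E
```

```text
(no output)
```

View pics/c2.png

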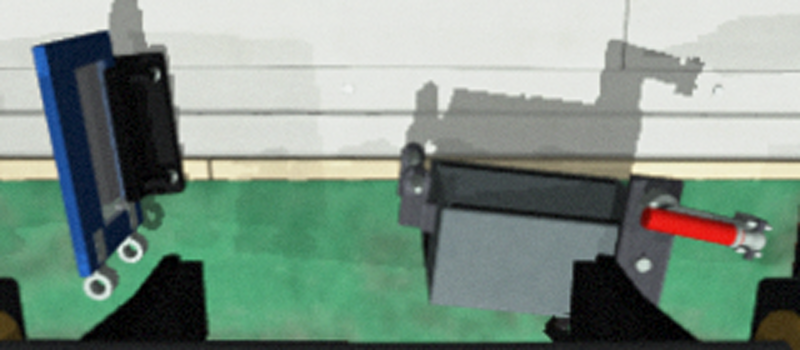

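```bash
python3 - <<'E'
from h import *
import json
c=json.load(open('w1.json'))
def P(n,x,y,z):
    p=onz(c,165+x/2.5,130+y/2.5,z);print(n,p.round(4));return p
a=P('doortop free',37.5,44,.112);b=P('doortop hinge',86,273.5,.112)
d=b-a;print(np.linalg.norm(d),np.degrees(np.arctan2(d[1],d[0])))
ku=P('ku',99,287,.099);kl=P('kl',131,249,.039)
up=P('pin up',417,187,.105);lp=P('pin low',412,152,.045)
fa=P('front top R',440,207,.116);fb=P('front top L',622,225,.116)
d=fb-fa;print(np.linalg.norm(d),np.degrees(np.arctan2(d[1],d[0])))
fa=P('front bot R',435,163,0);fb=P('strip frontR',628,175,.12);P('strip front L',683,180,.12)
im=cv2.imread('pics/w1.png')[:,:,::-1].astype(int)
m=((im[:,:,0]>150)&(im[:,:,1]<80)&(im[:,:,2]<80)).astype(np.uint8);m[:, :380]=0
v,u=np.nonzero(m);print(u.min(),u.max(),v.min(),v.max());print(cv2.minAreaRect(np.c_[u,v].astype(np.float32)))
g1=P('grip free',645,217,.16);g2=P('grip pivotend red',735,233,.156);P('pivot',752,236,.154)
E
```

```text
doortop free [ 0.4204 -0.302   0.112 ]
doortop hinge [ 0.5542 -0.2897  0.112 ]
0.13434422858478964 5.279252506448176
ku [ 0.5686 -0.2883  0.099 ]
kl [ 0.5672 -0.2882  0.039 ]
pin up [ 0.5023 -0.0955  0.105 ]
pin low [ 0.4965 -0.0964  0.045 ]
front top R [ 0.5108 -0.0828  0.116 ]
front top L [0.5212 0.0213 0.116 ]
0.10462437240036206 84.25012212638923
front bot R [ 0.5157 -0.0783  0.    ]
strip frontR [0.4905 0.0206 0.12  ]
strip front L [0.4933 0.0518 0.12  ]
424 459 214 227
((441.37054443359375, 221.08233642578125), (35.25120544433594, 7.59256649017334), 12.528807640075684)
grip free [0.5014 0.0178 0.16  ]
grip pivotend red [0.5114 0.0675 0.156 ]
pivot [0.5138 0.0778 0.154 ]
```

```bash
python3 -m crank '[[1,0.235,-0.9,-0.5,0.015],[1,0.235,-0.9,-0.9,0.015],[1,0.235,-0.9,-0.9,0.015],[1,0.235,-0.9,-0.9,0.015],[1,0.235,-0.9,-0.9,0.015]]'
python3 - <<'E'
from h import *
s=get_state(); print(s['position'],s['tool_rot'],s['time'])
c=cam('wrist');a=get_image('wrist');save('pics/w2.png',a)
import json;json.dump({k:np.array(v).tolist() for k,v in c.items()},open('w2.json','w'))
print(proj(c,[.4883,-.2957,.112]),proj(c,[.568,-.2883,.099]))
E
```

```text
time: 2.9
position: [0.5018, -0.2938, 0.1682]
tool_rot: [0.149, -3.131, -0.002]
ft_force: [0.2, 1.4, 0.4]
grip_width: 0.999
grip_force: 0.0
[ 0.50177542 -0.29383517  0.1682417 ] [ 1.49209523e-01 -3.13055379e+00 -1.92104252e-03] 2.9
[319.65066735 202.27717447] [319.37896595 285.71477883]
```

View pics/w2.png

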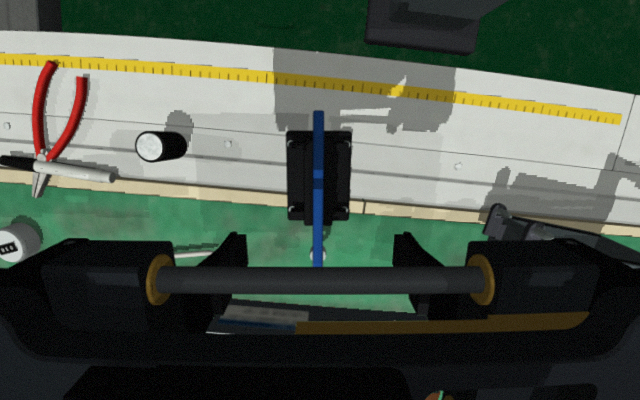

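```bash
python3 - <<'E'
from h import *
import json
c=json.load(open('w2.json'));p=onz(c,318.5,110.5,.112);print(p, onz(c,318.5,230,.112))
E
python3 -m crank '[[1,0,0,-0.2,0],[1,0,0,-0.43,0],[1,0,0,-0.43,0],[0,0,0,-0.43,0],[0,0,0,-0.43,0]]' 30
python3 -m crank '[[0,0,0,0,0],[0,0,0,0,0],[0,0,0,0,0]]'
```

```text
[ 0.42136726 -0.30292223  0.112     ] [ 0.51086583 -0.294447    0.112     ]
time: 3.58
position: [0.5051, -0.2947, 0.0892]
tool_rot: [-0.151, 3.134, -0.002]
ft_force: [0.5, -0.1, 0.6]
grip_width: 0.854
grip_force: 0.0
time: 3.95
position: [0.5032, -0.2944, 0.0868]
tool_rot: [-0.15, 3.138, 0.0]
ft_force: [-0.1, -0.6, 0.5]
grip_width: 0.52
grip_force: 0.0
```

```bash
python3 -m crank '[[0,0,0,-0.01,0],[0,0,0,-0.01,0],[0,0,0,-0.01,0],[0,0,0,-0.01,0],[0,0,0,-0.01,0]]' 40
python3 -m crank '[[0,0,0,0,0],[0,0,0,0,0]]' 
```

```text
time: 4.58
position: [0.5032, -0.2945, 0.0845]
tool_rot: [-0.15, 3.138, -0.0]
ft_force: [0.8, -0.7, -0.3]
grip_width: 0.087
grip_force: 40.0
time: 4.82
position: [0.5032, -0.2945, 0.0846]
tool_rot: [-0.15, 3.138, -0.0]
ft_force: [0.8, -0.9, -1.3]
grip_width: 0.086
grip_force: 40.0
```

```bash
python3 -m crank '[[0,0,0,0.08,0],[0,0,0,0.18,0],[0,0,0,0.3,0],[0,0,0,0.3,0]]' 
python3 -m crank '[[0,-0.1,0.2,0,0],[0,-0.25,0.45,0,0],[0,-0.328,0.65,0,0],[0,-0.328,0.71,0,0],[0,-0.328,0.71,0,0]]' 
python3 -m crank '[[0,0,0,-0.1,0],[0,0,0,-0.15,0],[0,0,0,-0.15,0]]'
python3 - <<'E'
from h import *
s=get_state(); print(s['position'],s['tool_rot'],s['time'])
import json
for n in('wrist','scene','side'):
    c=cam(n);a=get_image(n);save(f'pics/{n}3.png',a)
    json.dump({k:np.array(v).tolist() for k,v in c.items()},open(f'{n}3.json','w'))
    print(n,proj(c,[.503,-.146,.130]),proj(c,[.503,-.096,.105]),proj(c,[.503,-.096,.045]))
a=cv2.imread('pics/wrist3.png')[140:280,250:500];a=cv2.resize(a,None,fx=2,fy=2,interpolation=cv2.INTER_CUBIC)
b=cv2.imread('pics/scene3.png');p=proj(cam('scene'),[.503,-.12,.07]).astype(int);b=b[p[1]-50:p[1]+30,p[0]-45:p[0]+55];b=cv2.resize(b,None,fx=3.5,fy=3.5,interpolation=cv2.INTER_CUBIC)
print(p)
o=np.zeros((280,850,3),np.uint8);o[:280,:500]=a[:280,:500];o[:280,500:850]=b
o=o[:, :]
cv2.imwrite('pics/c3.png',o[:,:800])
E
```

```text
time: 5.32
position: [0.5049, -0.295, 0.1477]
tool_rot: [-0.151, 3.133, -0.002]
ft_force: [0.3, 0.0, -1.6]
grip_width: 0.088
grip_force: 40.0
time: 5.95
position: [0.438, -0.1519, 0.1447]
tool_rot: [-0.153, 3.137, 0.0]
ft_force: [-0.1, -0.6, -0.7]
grip_width: 0.085
grip_force: 40.0
time: 6.32
position: [0.437, -0.1535, 0.1139]
tool_rot: [0.147, -3.136, 0.001]
ft_force: [-0.5, 0.1, -2.6]
grip_width: 0.09
grip_force: 40.0
[ 0.43698625 -0.15345331  0.11387855] [ 1.47338682e-01 -3.13592934e+00  1.22737084e-03] 6.325
wrist [322.74453076 360.0738854 ] [393.74970127 337.32414673] [378.00944911 289.84684044]
scene [322.19781157 193.37861183] [314.71054796 192.8301181 ] [314.93617226 209.51075364]
side [317.52245199 198.93154862] [308.63482856 212.16066997] [308.37650647 227.68358702]
[318 206]
```

View pics/c3.png

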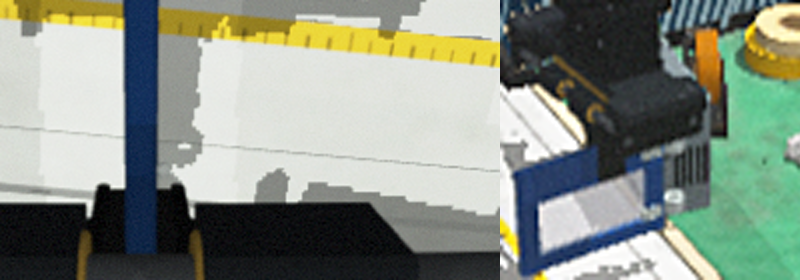

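```bash
python3 -m crank '[[0,0,0.1,0,0],[0,0,0.19,0,0],[0,0,0.2525,0,0],[0,0,0.2525,0,0]]' 
python3 -m crank '[[0,0,0,0,0]]' 
python3 -m crank '[[0,0,0,-0.03,0],[0,0,0,-0.06,0],[0,0,0,-0.06,0]]'
python3 -c "
from h import *
s=get_state();print(s['ft_force'],s['torque'])
a=get_image('scene');b=get_image('side');save('pics/s4.png',a);save('pics/d4.png',b)"
```

```text
time: 6.98
position: [0.4379, -0.1012, 0.1149]
tool_rot: [-0.153, 3.137, 0.0]
ft_force: [-0.3, 0.1, -1.8]
grip_width: 0.094
grip_force: 40.0
time: 7.1
position: [0.4377, -0.1026, 0.1148]
tool_rot: [-0.149, 3.138, -0.0]
ft_force: [0.2, 0.0, -2.3]
grip_width: 0.089
grip_force: 40.0
time: 7.48
position: [0.4368, -0.1021, 0.1018]
tool_rot: [0.149, -3.136, 0.0]
ft_force: [-0.4, -0.5, -1.4]
grip_width: 0.09
grip_force: 40.0
[-0.42037573 -0.51387331 -1.4109755 ] [0.01606431 0.02084523 0.01650784]
```

```bash
python3 -m crank '[[0,0,0,-0.02,0],[0,0,0,-0.04,0],[0,0,0,-0.04,0]]'
python3 -c "
from h import *
s=get_state();print(s['ft_force'],s['torque'])"
```

```text
time: 7.95
position: [0.4376, -0.1017, 0.0943]
tool_rot: [-0.15, 3.138, 0.0]
ft_force: [0.4, 0.3, -2.2]
grip_width: 0.091
grip_force: 40.0
[ 0.38190651  0.29504181 -2.23163282] [ 0.17216886 -0.22513313  0.04040865]
```

```bash
python3 - <<'E'
import cv2,numpy as np
a=cv2.resize(cv2.imread('pics/s4.png')[150:250,275:375],(400,400),interpolation=cv2.INTER_CUBIC)
b=cv2.resize(cv2.imread('pics/d4.png')[180:260,270:350],(400,400),interpolation=cv2.INTER_CUBIC)
cv2.imwrite('pics/c4.png',np.hstack([a,b]))
E
```

```text
(no output)
```

View pics/c4.png

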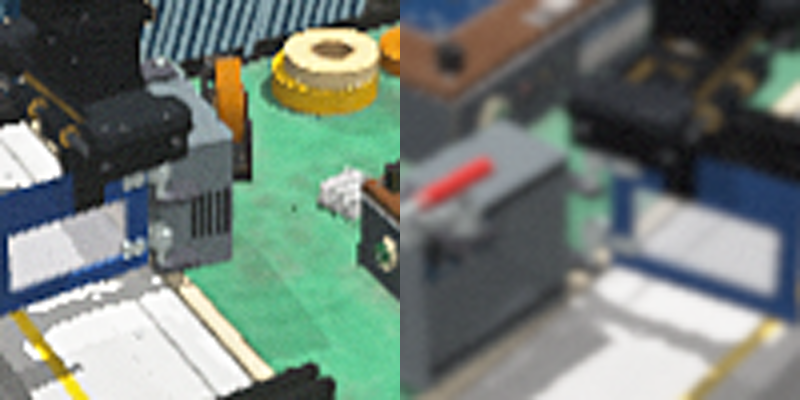

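```bash
python3 -m crank '[[0,0,0,-0.02,0],[0,0,0,-0.04,0],[0,0,0,-0.046,0],[0,0,0,-0.046,0]]'
python3 -m crank '[[0,0,0,-0.004,0],[0,0,0,-0.007,0],[0,0,0,-0.007,0]]'
python3 -c "
from h import *
s=get_state();print(s['ft_force'],s['torque'])"
```

```text
time: 8.45
position: [0.4376, -0.1017, 0.0853]
tool_rot: [-0.151, 3.138, 0.0]
ft_force: [1.9, 1.4, -3.0]
grip_width: 0.087
grip_force: 40.0
time: 8.82
position: [0.4377, -0.1019, 0.0842]
tool_rot: [-0.15, 3.138, 0.0]
ft_force: [0.2, 0.4, 1.0]
grip_width: 0.089
grip_force: 40.0
[0.15121494 0.43728365 1.03215573] [ 0.25561902 -0.09806743  0.06708543]
```

```bash
python3 -m crank '[[0.15,0,0,0.003,0],[0.3,0,0,0.003,0],[0.4,0,0,0.003,0],[0.4,0,0,0.003,0],[0.4,0,0,0.003,0]]'
python3 -m crank '[[0.45,0,0,0.1,0],[0.45,0,0,0.25,0],[0.45,0,0,0.35,0],[0.45,0,0,0.4,0]]'
python3 - <<'E'
from h import *
s=get_state();print(s['joint_positions'].round(2) if hasattr(s['joint_positions'],'round') else s['joint_positions'])
H=np.array([.503,-.096]);r=.062
for th in(100,80,60,40,20,10,0):
    ph=np.radians(84.25+th);u=np.array([np.cos(ph),np.sin(ph)]);n=np.array([np.sin(ph),-np.cos(ph)])
    t=np.radians(th);off=.0095*abs(np.sin(t))+.015*abs(np.cos(t))
    print(th,(H+r*u-n*(.004+off)).round(4))
c=cam('scene');a=get_image('scene');save('pics/s5.png',a)
E
```

```text
time: 9.45
position: [0.4375, -0.1019, 0.0846]
tool_rot: [0.15, -3.138, -0.0]
ft_force: [-0.4, -0.6, -0.8]
grip_width: 0.392
grip_force: 0.0
time: 9.95
position: [0.4381, -0.102, 0.1656]
tool_rot: [-0.15, 3.136, 0.0]
ft_force: [-0.2, 0.7, -0.5]
grip_width: 0.448
grip_force: 0.0
[-0.5  -0.11  0.64  2.02  0.07  1.21  1.78]
100 [ 0.4424 -0.1165]
80 [ 0.439  -0.0945]
60 [ 0.4412 -0.0758]
40 [ 0.4503 -0.0569]
20 [ 0.4671 -0.0412]
10 [ 0.478  -0.0357]
0 [ 0.4903 -0.0324]
```

```bash
python3 -m crank '[[0,0.02,-0.25,0,-0.14],[0,0.02,-0.25,0,-0.14],[0,0.02,-0.25,0,-0.14],[0,0.02,-0.25,0,-0.14],[0,0.02,-0.25,0,-0.14]]'
python3 -m crank '[[0,0,0,0,-0.14],[0,0,0,0,-0.14],[0,0,0,0,-0.14],[0,0,0,-0.2,-0.14],[0,0,0,-0.38,-0.14]]'
python3 - <<'E'
from h import *
s=get_state();print(np.round(s['joint_positions'],2))
c=cam('side');a=get_image('side');save('pics/d5.png',a)
c=cam('scene')
im=cv2.imread('pics/s5.png')[:,:,::-1].astype(int)
m=(im[:,:,2]>im[:,:,0]+50)&(im[:,:,2]>im[:,:,1]+40);m=m.astype(np.uint8);m[:150]=0;m[270:]=0;m[:,:260]=0;m[:,370:]=0
n,l,st,ce=cv2.connectedComponentsWithStats(m);i=1+st[1:,4].argmax();print(st[i]);
print([ (q,proj(c,q).round(0)) for q in ([.493,-.097,.112],[.493,-.097,.012],[.357,-.11,.112],[.357,-.11,.012])])
E
```

```text
time: 10.62
position: [0.4409, -0.1518, 0.1636]
tool_rot: [-1.207, -2.899, 0.001]
ft_force: [0.7, -0.6, -0.8]
grip_width: 0.024
grip_force: 0.0
time: 11.25
position: [0.4412, -0.1517, 0.087]
tool_rot: [-2.327, -2.11, 0.0]
ft_force: [-0.2, 0.2, -0.3]
grip_width: 0.005
grip_force: 0.0
[-0.37  0.04  0.66  2.07 -0.03  1.04  0.21]
[272 192  40  33 326]
[([0.493, -0.097, 0.112], array([312., 192.])), ([0.493, -0.097, 0.012], array([312., 219.])), ([0.357, -0.11, 0.112], array([271., 205.])), ([0.357, -0.11, 0.012], array([273., 233.]))]
```

```bash
python3 -m crank '[[0,0,0.15,0,0],[0,-0.01,0.22,0,0],[0,-0.01,0.285,0,0],[0,0,0.378,0,0],[0,0.045,0.473,0,0]]'
python3 -m crank '[[0,0.05,0.045,0,0],[0,0.085,0.08,0,0],[0,0.11,0.095,0,0],[0,0.14,0.105,0,0],[0,0.14,0.105,0,0]]'
python3 -m crank '[[0,0.02,0.007,0,0],[0,0.04,0.015,0,0],[0,0.04,0.015,0,0]]'
python3 - <<'E'
from h import *
import json
for n in('scene','side'):
    a=get_image(n);save(f'pics/{n}6.png',a)
E
```

```text
time: 11.92
position: [0.4507, -0.0567, 0.0888]
tool_rot: [-2.322, -2.116, -0.0]
ft_force: [0.7, -0.3, 0.3]
grip_width: 0.01
grip_force: 0.1
time: 12.55
position: [0.4789, -0.0366, 0.0886]
tool_rot: [2.322, 2.115, -0.0]
ft_force: [0.6, -0.6, 0.5]
grip_width: 0.004
grip_force: 0.0
time: 12.92
position: [0.4869, -0.0332, 0.0886]
tool_rot: [2.322, 2.116, 0.0]
ft_force: [-0.2, 0.2, -0.3]
grip_width: 0.005
grip_force: 0.0
```

```bash
for i in 1; do python3 -m crank '[[0,0.01,0,0,0],[0,0.02,0,0,0],[0,0.03,0,0,0],[0,0.03,0,0,0]]'; done
python3 -c "
from h import *
a=get_image('side');b=get_image('scene')
a=cv2.resize(a[170:270,240:340],(400,400),interpolation=cv2.INTER_CUBIC);b=cv2.resize(b[150:250,260:360],(400,400),interpolation=cv2.INTER_CUBIC)
save('pics/c7.png',np.hstack([a,b]))"
```

```text
time: 13.52
position: [0.4928, -0.0333, 0.0886]
tool_rot: [2.322, 2.116, -0.0]
ft_force: [-0.9, -0.1, 0.1]
grip_width: 0.005
grip_force: 0.1
```

View pics/c7.png

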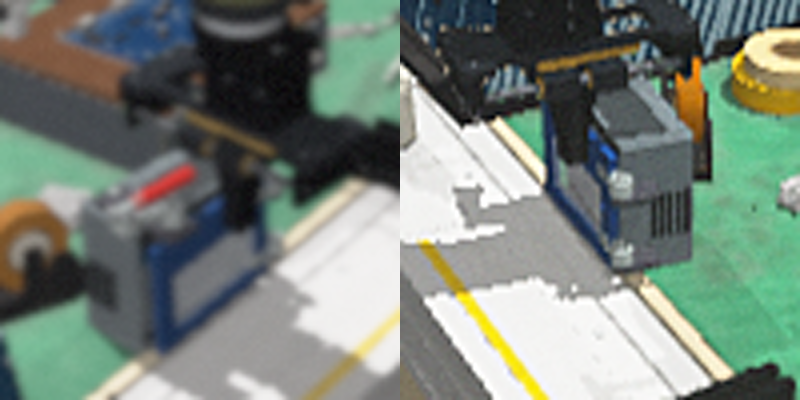

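```bash
python3 -m crank '[[0,0.01,0,0,0],[0,0.02,0,0,0],[0,0.02,0,0,0]]';python3 -m crank '[[0,0.01,0,0,0],[0,0.01,0,0,0],[0,0.01,0,0,0]]';python3 -m crank '[[0,0.01,0,0,0],[0,0.01,0,0,0],[0,0.01,0,0,0]]'
```

```text
time: 14.0
position: [0.4968, -0.0333, 0.0886]
tool_rot: [2.322, 2.116, 0.0]
ft_force: [-0.4, -0.1, -0.2]
grip_width: 0.007
grip_force: 0.1
time: 14.38
position: [0.4982, -0.0334, 0.0884]
tool_rot: [-2.322, -2.116, 0.001]
ft_force: [-3.1, -0.1, 1.2]
grip_width: 0.005
grip_force: 1.2
time: 14.75
position: [0.4983, -0.0334, 0.0883]
tool_rot: [-2.32, -2.113, 0.005]
ft_force: [-8.1, 0.2, 4.7]
grip_width: 0.004
grip_force: 4.4
```

```bash
python3 -m crank '[[0,-0.05,0,0,0],[0,-0.15,0,0,0],[0,-0.15,0,0.2,0],[0,-0.15,0,0.5,0],[0.5,-0.15,0,0.75,0]]'
python3 -m crank '[[0.5,0.05,-0.1,0,-0.0167],[0.5,0.05,-0.1,0,-0.0167],[0.5,0.05,-0.1,0,-0.0167]]'
python3 - <<'E'
from h import *
import json
s=get_state();print(s['position'],s['time'])
out=[]
def red(im):
    im=im.astype(int);return ((im[:,:,0]>130)&(im[:,:,1]<80)&(im[:,:,2]<80)).astype(np.uint8)
def comp(im,c):
    m=red(im);p=proj(c,[.505,.042,.158]);n,l,st,ce=cv2.connectedComponentsWithStats(m)
    i=min((k for k in range(1,n) if st[k,4]>15),key=lambda k:np.hypot(*(ce[k]-p)));v,u=np.nonzero(l==i)
    r=cv2.minAreaRect(np.c_[u,v].astype(np.float32));b=cv2.boxPoints(r)
    # axis ends
    e=[b[k]-b[(k+1)%4] for k in(0,1)];L=[np.hypot(*x) for x in e]
    if L[0]>L[1]: E=[(b[0]+b[3])/2,(b[1]+b[2])/2]
    else: E=[(b[0]+b[1])/2,(b[2]+b[3])/2]
    print(p.round(),np.array(E).round(1),st[i,4]);return E
C={};
for n,f in(('w1','pics/w1.png'),('scene','pics/scene0.png'),('side','pics/side0.png')):
    c=json.load(open('w1.json')) if n=='w1' else cam(n)
    C[n]=(c,comp(cv2.imread(f)[:,:,::-1],c))
c=cam('wrist');a=get_image('wrist');save('pics/w8.png',a);C['w8']=(c,comp(a,c))
# order ends by predicted
F,Pv=[.5014,.0178,.165],[.5114,.0675,.156]
for nm in(F,Pv):
    rs=[]
    for n,(c,E) in C.items():
        p=proj(c,nm);k=min((0,1),key=lambda k:np.hypot(*(E[k]-p)));rs.append(ray(c,*E[k]))
    X=tri(*rs);print(X.round(4),[round(float(np.linalg.norm(np.cross(X-o,w)))*1000,1) for o,w in rs], tri(rs[0],rs[3]).round(4))
cv2.imwrite('pics/c8.png',cv2.imread('pics/w8.png'))
E
```

```text
time: 15.38
position: [0.4711, -0.0333, 0.241]
tool_rot: [2.321, 2.115, 0.005]
ft_force: [0.9, 1.3, -0.6]
grip_width: 0.055
grip_force: 0.0
time: 15.75
position: [0.48, -0.0527, 0.2378]
tool_rot: [-2.428, -1.993, 0.001]
ft_force: [-0.4, 0.5, 0.6]
grip_width: 0.372
grip_force: 0.0
[ 0.47997428 -0.05266005  0.23784503] 15.75
[441. 219.] [[423.8 216.8]
 [458.5 225. ]] 282
[296. 158.] [[294.6 154.7]
 [298.2 161.9]] 26
[281. 217.] [[277.  218.9]
 [286.3 213.6]] 25
[329.  86.] [[329.3 119.9]
 [332.1  52.8]] 985
[0.5022 0.0183 0.1583] [1.1, 1.1, 2.2, 1.9] [0.5005 0.0173 0.1633]
[0.5098 0.0625 0.1619] [2.2, 1.0, 4.0, 2.4] [0.5117 0.064  0.1622]
```

View pics/c8.png

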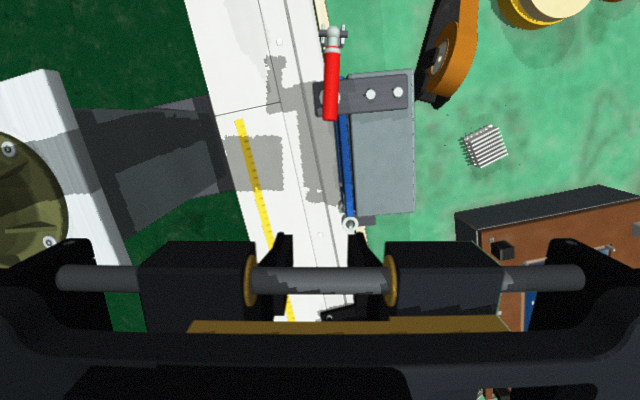

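```bash
python3 -m crank '[[0.4,0.115,0.2,0,0],[0.4,0.115,0.39,-0.1,0],[0.4,0.115,0.39,-0.3,0],[0.4,0.115,0.39,-0.44,0],[0.3,0.115,0.39,-0.44,0]]'
python3 - <<'E'
from h import *
s=get_state();print(s['position'],s['ft_force'])
c=cam('wrist')
im=cv2.imread('pics/w8.png')[:,:,::-1].astype(int)
# pose of w8 camera: shift from current by known tcp delta
d=np.array([.47997,-.05266,.23785])-np.array(s['position']);R=np.array(c['R']);c['t']=np.array(c['t'])-R@d
m=(im[:,:,2]>im[:,:,0]+50)&(im[:,:,2]>im[:,:,1]+40)
for v in range(125,212,12):
    u=np.nonzero(m[v,325:370])[0]+325
    if len(u): print(v,u.min(),u.max(),onz(c,u.min(),v,.112)[:2].round(4),onz(c,u.max(),v,.112)[:2].round(4))
E
```

```text
time: 16.42
position: [0.5011, 0.0252, 0.148]
tool_rot: [-2.426, -1.992, 0.008]
ft_force: [0.3, -0.3, 0.6]
grip_width: 0.354
grip_force: 0.0
[0.50111281 0.02517472 0.14800044] [ 0.33288525 -0.27905682  0.61616878]
125 339 346 [0.5096 0.0097] [0.516  0.0084]
137 336 347 [ 0.5048 -0.0007] [ 0.515  -0.0027]
149 341 348 [ 0.5075 -0.0127] [ 0.514 -0.014]
161 342 349 [ 0.5064 -0.0243] [ 0.513  -0.0256]
173 343 350 [ 0.5053 -0.0361] [ 0.512  -0.0374]
185 344 351 [ 0.5042 -0.0481] [ 0.511  -0.0494]
197 345 352 [ 0.503  -0.0604] [ 0.5099 -0.0618]
209 346 353 [ 0.5018 -0.073 ] [ 0.5088 -0.0744]
```

```bash
python3 -m crank '[[0,0,0,0,0],[0,0,0,0,0],[0,0,0,0,0],[0,0,0,0,0],[0,0,0,0,0]]' 10
python3 -c "
from h import *
s=get_state();print(s['position'],s['ft_force'],s['torque'])"
```

```text
time: 17.05
position: [0.5036, 0.0249, 0.1508]
tool_rot: [-2.43, -1.991, -0.001]
ft_force: [-1.4, 0.4, 0.7]
grip_width: 0.133
grip_force: 10.0
[0.50357843 0.02487863 0.15083464] [-1.41353806  0.44241788  0.74693105] [ 0.15603706  0.495969   -0.0096377 ]
```

```bash
python3 -m crank '[[0,0.001,0.006,0.032,0],[0,0.004,0.019,0.071,0],[0,0.009,0.044,0.1185,0],[0,0.0165,0.079,0.16,0],[0,0.025,0.12,0.194,0]]'
cat > g.py <<'E'
from h import *
s=get_state();print(s['position'].round(4),s['ft_force'].round(1),s['torque'].round(2),round(s['grip_width'],3),s['time'])
E=[]
for n in('scene','side'):
    c=cam(n);im=get_image(n).astype(int);m=((im[:,:,0]>130)&(im[:,:,1]<80)&(im[:,:,2]<80)).astype(np.uint8)
    p=proj(c,[.508,.05,.18]).astype(int);k=np.zeros_like(m);k[p[1]-28:p[1]+28,p[0]-28:p[0]+28]=1;v,u=np.nonzero(m*k)
    if len(u)<4: print(n,len(u));continue
    q=np.c_[u,v].astype(float);ev,V=np.linalg.eigh(np.cov(q.T));d=V[:,1];t=(q-q.mean(0))@d
    e=sorted([q.mean(0)+d*t.min(),q.mean(0)+d*t.max()],key=lambda x:x[1]);print(n,len(u),e[0].round(1),e[1].round(1));E.append((ray(c,*e[0]),ray(c,*e[1])))
if len(E)==2: print('top',tri(E[0][0],E[1][0]).round(4),'bot',tri(E[0][1],E[1][1]).round(4))
E
python3 g.py
```

```text
time: 17.68
position: [0.5087, 0.0486, 0.1903]
tool_rot: [2.43, 1.99, -0.0]
ft_force: [-1.4, -2.9, 0.8]
grip_width: 0.132
grip_force: 10.0
[0.5087 0.0486 0.1903] [-1.4 -2.9  0.8] [-0.77  0.53 -0.1 ] 0.132 17.675
scene 12 [296.4 144.8] [293.6 153.2]
side 25 [276.1 209. ] [273.2 217.1]
top [0.5131 0.0579 0.1942] bot [0.5115 0.0678 0.1664]
```

```bash
python3 -m crank '[[0,0.007,0.034,0.02,0],[0,0.0155,0.073,0.033,0],[0,0.0265,0.126,0.0425,0],[0,0.0305,0.1445,0.043,0],[0,0.0305,0.1445,0.043,0]]'; python3 g.py
```

```text
time: 18.4
position: [0.5158, 0.0795, 0.1992]
tool_rot: [2.428, 1.993, 0.005]
ft_force: [-0.7, -1.2, 5.6]
grip_width: 0.131
grip_force: 10.0
[0.5158 0.0795 0.1992] [-0.7 -1.2  5.6] [-0.38  0.54 -0.05] 0.131 18.4
scene 41 [293.8 136. ] [293.9 151. ]
side 16 [271. 213.] [271. 218.]
top [0.5127 0.0889 0.2049] bot [0.5146 0.0758 0.1683]
```

```bash
python3 -m crank '[[0.3,0,0,0,0],[0.3,0,0,0,0],[0.3,0,0,0,0]]'; python3 g.py; python3 - <<'E'
from h import *
for n in('scene','side'):
    c=cam(n);print(n,[proj(c,q).round(1).tolist() for q in([.5137,.078,.164],[.5137,.078,.218])],[proj(c,np.array([.5137,.078,.154])+r*np.array([-.205*np.cos(a),-.979*np.cos(a),np.sin(a)])).round(1).tolist() for a in (1.2,1.4) for r in(.01,.064)])
E
```

```text
time: 18.88
position: [0.5147, 0.0781, 0.1977]
tool_rot: [-2.429, -1.992, -0.0]
ft_force: [0.7, 0.1, 0.3]
grip_width: 0.289
grip_force: 0.0
[0.5147 0.0781 0.1977] [0.7 0.1 0.3] [-0.13  0.08 -0.  ] 0.289 18.875
scene 47 [293.9 136. ] [293.8 151. ]
side 14 [270. 212.] [271.4 217.9]
top [0.5145 0.0892 0.2059] bot [0.5139 0.0751 0.1686]
scene [[293.7, 151.6], [293.1, 136.2]] [[293.9, 152.3], [294.7, 140.5], [293.8, 151.9], [293.8, 137.9]]
side [[271.1, 220.1], [270.5, 203.9]] [[272.1, 219.8], [277.0, 202.4], [271.6, 219.9], [273.6, 202.9]]
```

```bash
python3 -m crank '[[0.3,-0.003,0,-0.06,0],[0.3,-0.003,0,-0.1,0],[0,-0.003,0,-0.1,0],[0,-0.003,0,-0.1,0],[0,-0.003,0,-0.1,0]]' 14; python3 -c "
from h import *
s=get_state();print(s['position'],s['ft_force'],s['torque'],np.round(s['joint_positions'],2))
f0=78.3
for k in range(4):
    b=np.radians(f0-50*k)
    print([[round(.225*float(np.cos(b-np.radians(10*j))-np.cos(b)),3),round(.225*float(np.sin(b-np.radians(10*j))-np.sin(b)),3)] for j in range(1,6)])
"
```

```text
time: 19.6
position: [0.5144, 0.0775, 0.1781]
tool_rot: [2.43, 1.991, 0.001]
ft_force: [0.9, -1.5, -2.0]
grip_width: 0.131
grip_force: 14.0
[0.51439274 0.07753339 0.17807695] [ 0.85144049 -1.45339887 -1.95298125] [-0.09017588 -0.18545666 -0.04499466] [-0.62  0.07  0.44  1.85 -0.03  1.23 -0.37]
[[0.038, -0.011], [0.073, -0.029], [0.104, -0.052], [0.131, -0.081], [0.152, -0.114]]
[[0.016, -0.036], [0.025, -0.074], [0.027, -0.113], [0.022, -0.152], [0.011, -0.19]]
[[-0.018, -0.035], [-0.041, -0.066], [-0.07, -0.093], [-0.102, -0.115], [-0.138, -0.13]]
[[-0.038, -0.009], [-0.077, -0.011], [-0.116, -0.007], [-0.154, 0.005], [-0.189, 0.022]]
```

```bash
python3 -m crank '[[0,0.038,-0.011,0,-0.0167],[0,0.073,-0.029,0,-0.033],[0,0.104,-0.052,0,-0.05],[0,0.131,-0.081,0,-0.067],[0,0.152,-0.114,0,-0.083]]'; python3 g.py
```

```text
time: 20.23
position: [0.5437, 0.057, 0.178]
tool_rot: [-2.859, -1.294, 0.001]
ft_force: [-2.1, 4.5, 0.1]
grip_width: 0.134
grip_force: 14.0
[0.5437 0.057  0.178 ] [-2.1  4.5  0.1] [ 0.49  0.51 -0.13] 0.134 20.225
scene 34 [303.1 138. ] [304.1 152.1]
side 0
```

```bash
python3 -m crank '[[0,0.016,-0.036,0,-0.0167],[0,0.025,-0.074,0,-0.033],[0,0.027,-0.113,0,-0.05],[0,0.022,-0.152,0,-0.067],[0,0.011,-0.19,0,-0.083]]'; python3 g.py;python3 -m crank '[[0,-0.018,-0.035,0,-0.0167],[0,-0.041,-0.066,0,-0.033],[0,-0.07,-0.093,0,-0.05],[0,-0.102,-0.115,0,-0.067],[0,-0.138,-0.13,0,-0.083]]'; python3 g.py
```

```text
time: 20.95
position: [0.5476, 0.0191, 0.1783]
tool_rot: [-3.097, -0.517, -0.004]
ft_force: [3.4, 5.6, -1.2]
grip_width: 0.144
grip_force: 13.9
[0.5476 0.0191 0.1783] [ 3.4  5.6 -1.2] [ 0.56 -0.39 -0.24] 0.144 20.95
scene 25 [308.3 142. ] [309.2 156.1]
side 0
time: 21.68
position: [0.5201, -0.0091, 0.1784]
tool_rot: [-3.127, 0.301, -0.005]
ft_force: [3.5, 2.4, -2.0]
grip_width: 0.132
grip_force: 14.0
[ 0.5201 -0.0091  0.1784] [ 3.5  2.4 -2. ] [ 0.39 -0.55 -0.13] 0.132 21.675
scene 2
side 0
```

```bash
python3 -m crank '[[0,-0.038,-0.009,0,-0.0167],[0,-0.077,-0.011,0,-0.033],[0,-0.116,-0.007,0,-0.05],[0,-0.154,0.005,0,-0.06],[0,-0.189,0.022,0,-0.06]]'; python3 g.py; python3 -m crank '[[0,-0.01,0.007,0,0],[0,-0.01,0.007,0,0],[0,-0.01,0.007,0,0]]'; python3 -c "
from h import *
s=get_state();print(s['ft_force'],np.round(s['joint_positions'],2))"
```

```text
time: 22.4
position: [0.4835, -0.0043, 0.1785]
tool_rot: [-3.015, 0.875, -0.008]
ft_force: [11.7, -0.3, -5.4]
grip_width: 0.13
grip_force: 14.0
[ 0.4835 -0.0043  0.1785] [11.7 -0.3 -5.4] [-0.01 -2.74 -0.08] 0.13 22.4
scene 3
side 18 [297.5 199. ] [297.1 209. ]
time: 22.88
position: [0.4834, -0.0042, 0.1787]
tool_rot: [-3.016, 0.875, -0.015]
ft_force: [11.3, -1.0, -8.2]
grip_width: 0.131
grip_force: 14.0
[11.31861175 -0.95665143 -8.20114289] [-0.65 -0.04  0.6   1.94  0.02  1.23 -2.2 ]
```

```bash
python3 -m crank '[[0,-0.02,0.011,0,0],[0,-0.02,0.011,0,0],[0,-0.02,0.011,0,0],[0,-0.02,0.011,0,0]]'; python3 -m crank '[[0.3,0.02,-0.01,0,0],[0.3,0.02,-0.01,0,0],[0.3,0.02,-0.01,0,0]]'; python3 g.py; python3 - <<'E'
from h import *
C=np.array([.5045,.0344])
for k in(3.3,3.45,3.6):
    f=np.radians(84.25)-k;P=C+.045*np.array([np.cos(f),np.sin(f)])
    for n in('scene','side'):
        c=cam(n);print(k,n,P.round(4),[proj(c,[*P,z]).round(1).tolist() for z in(.164,.218)])
E
```

```text
time: 23.38
position: [0.4813, -0.0031, 0.1791]
tool_rot: [-3.016, 0.876, -0.022]
ft_force: [16.4, -2.3, -10.6]
grip_width: 0.13
grip_force: 14.0
time: 23.75
position: [0.4788, -0.0033, 0.1778]
tool_rot: [3.015, -0.879, -0.002]
ft_force: [-1.0, -1.3, 0.0]
grip_width: 0.292
grip_force: 0.0
[ 0.4788 -0.0033  0.1778] [-1.  -1.3  0. ] [-0.02  0.19 -0.01] 0.292 23.75
scene 0
side 27 [297.1 195. ] [297.1 209. ]
3.3 scene [ 0.493  -0.0091] [[299.1, 164.2], [298.6, 148.3]]
3.3 side [ 0.493  -0.0091] [[295.0, 209.2], [295.0, 193.5]]
3.45 scene [ 0.4866 -0.0069] [[296.9, 164.3], [296.4, 148.4]]
3.45 side [ 0.4866 -0.0069] [[296.3, 210.2], [296.3, 194.4]]
3.6 scene [ 0.4806 -0.0038] [[294.7, 164.3], [294.1, 148.4]]
3.6 side [ 0.4806 -0.0038] [[297.4, 211.3], [297.4, 195.5]]
```

```bash
python3 -m crank '[[0.4,0,0,0,0],[0.4,0,0,0.15,0],[0.4,0,0,0.4,0],[0.4,0,0,0.6,0]]'; python3 -m crank '[[0.4,0,-0.3,0.1,0.01],[0.4,0,-0.6,0.1,0.04],[0.4,0,-0.7,0.1,0.08],[0.4,0,-0.7,0.1,0.1],[0.4,0,-0.7,0.1,0.1]]'; python3 g.py; python3 - <<'E'
from h import *
for n in('scene','side'):
    c=cam(n);im=get_image(n).astype(int)
    m=((im[:,:,2]>im[:,:,0]+50)&(im[:,:,2]>im[:,:,1]+40)).astype(np.uint8);p=proj(c,[.508,-.03,.06]).astype(int)
    k=np.zeros_like(m);k[p[1]-35:p[1]+35,p[0]-35:p[0]+35]=1;v,u=np.nonzero(m*k)
    print(n,u.min(),u.max(),v.min(),v.max(),len(u))
    F=np.array([.5034,-.0961]);
    for th in(0,5,10):
        f=np.radians(84.25+th);e=np.array([np.cos(f),np.sin(f)]);nn=np.array([np.sin(f),-np.cos(f)])
        print(th,[proj(c,[*(F+r*e-.004*nn),z]).round(0).tolist() for r in(.012,.148) for z in(.012,.112)])
    # bystanders
for n,u,v in(('cap',367,300),): pass
a=get_image('wrist');c=cam('wrist');im=a.astype(int)
m=((im[:,:,2]>im[:,:,0]+50)&(im[:,:,2]>im[:,:,1]+40)).astype(np.uint8)
p=proj(c,[.508,-.03,.112]).astype(int);print('w',p,proj(c,[.48,-.004,.19]))
l=cv2.connectedComponentsWithStats(m);ids=[i for i in range(1,l[0]) if l[2][i,4]>60 and np.hypot(*(l[3][i]-p))<90]
for i in ids:
    v,u=np.nonzero(l[1]==i);q=np.c_[u,v].astype(np.float32);b=cv2.boxPoints(cv2.minAreaRect(q));print([onz(c,*x,.112)[:2].round(4).tolist() for x in b])
E
```

```text
time: 24.35
position: [0.4793, -0.0032, 0.2998]
tool_rot: [-3.015, 0.88, -0.001]
ft_force: [0.1, -0.4, 0.0]
grip_width: 0.402
grip_force: 0.0
time: 24.98
position: [0.4791, -0.1433, 0.318]
tool_rot: [-3.14, -0.093, 0.0]
ft_force: [-0.5, 1.3, 0.2]
grip_width: 0.398
grip_force: 0.0
[ 0.4791 -0.1433  0.318 ] [-0.5  1.3  0.2] [-0.02  0.18 -0.01] 0.398 24.975
scene 46 [293.8 148. ] [294.3 163. ]
side 45 [297.4 194. ] [296.2 208.9]
top [ 0.4803 -0.0049  0.2214] bot [ 0.4818 -0.0026  0.17  ]
scene 301 314 174 208 53
0 [[313.0, 217.0], [312.0, 189.0], [299.0, 196.0], [298.0, 169.0]]
5 [[312.0, 217.0], [312.0, 189.0], [295.0, 196.0], [294.0, 170.0]]
10 [[312.0, 217.0], [312.0, 189.0], [292.0, 197.0], [290.0, 171.0]]
side 276 304 213 231 14
0 [[307.0, 238.0], [307.0, 212.0], [278.0, 257.0], [277.0, 231.0]]
5 [[307.0, 238.0], [307.0, 212.0], [281.0, 259.0], [281.0, 232.0]]
10 [[307.0, 238.0], [308.0, 212.0], [285.0, 260.0], [284.0, 234.0]]
w [229 150] [181.99726873 185.31586238]
[[0.5125, 0.0189], [0.52, 0.0174], [0.5096, -0.0823], [0.5021, -0.0813]]
```

```bash
python3 -c "
from bench import *
print(close_job())"
```

```text
the job is handed in; nothing more can be done
None
```

I hung the door on both hinge pins and pushed it shut, folded the grip upright, wound the crank clockwise to its stop, and handed the job in at about 25 s. The last images showed the door shut and the crank at its stop. I didn't measure the bolt tip or re-check the flux bottle and capacitor, though the arm never went near those two.

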